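# Screw down the loose wing nut of the book press

### The arm

A 6-joint arm with a two-finger parallel gripper is mounted at the origin on a cart in front of the work surface, level with it; the furniture and walls round the work are solid. World frame = base frame: x ahead of the robot, y to its left, z up, the work surface at z = 0. Lengths are in m, angles in degrees, forces in N, time in s.
With the tool pointing down it reaches from about 0.4 to 0.825 m from the base axis. Payload 7 kg.
Tool frame: the origin (TCP) lies on the centre line of the jaws, within the pads' length; the fingertips stand 19 mm ahead of it and the grasp point (between the pads) is the TCP; z points along the fingers, y is the line along which they close (so a half turn about z gives the same grasp; the last joint's range is limited). The gripper opens to 88 mm and grips with 3 to 60 N. Pads are 19 mm wide; open, the fingers measure 130 mm over their backs; the gripper's body (78 mm by 193 mm) begins 47 mm behind the grasp point.
Start: joints at [91.335, 20.546, 0.682, 0, -70.136, -16.507], TCP at [0.177, 0.651, 0.246] pointing down, gripper open.
Joint ranges: [-176.03, 176.03], [-82.01, 121.73], [-58.28, 71.71], [-173.87, 95.51], [-174.79, -0.11], [-173.66, 173.66]. Speed limits (degrees/s): [136.94, 136.94, 172.46, 180, 180, 180].

### API

Orientations are given as [roll, pitch, yaw] about the fixed x, y, z axes, in that order (R = Rz(yaw) Ry(pitch) Rx(roll)).
In Python, from plant import * gives the robot as it stands. The module is installed in compiled form; this text tells all that it offers.
- The arm moves only by the tool play_rows, never from a script. Its argument "deltas" is a list of rows, each a list of 6 numbers: the shift along the world's x, y, z scaled (see below), then the turn, a rotation vector about the world's x, y, z scaled (see below). A call has 1 to 10 rows; each row shifts and turns the commanded pose from where the row before left it; what a row does not reach is not made up. The controller multiplies each number of a shift by 800 mm and each number of a turn by 180 degrees. A row lasts 1/10 s, in which the tool goes at most 50 mm and 8.59 degrees, less where a joint would pass 70% of its speed; a pose out of reach is approached as far as the arm can. A call with a number of a shift or a turn outside -1 to 1 is refused whole. A call with a gripper value outside its range is refused whole. "gripper" is the gripper command: -1 is shut, 1 is fully open, values between are in proportion, set as the call begins (left out, the last holds). The fingers move at their own pace and stop on an object; the grip force is fixed at half the most. Time passes only in rows, so rows that do not move let the fingers close. It gives the time, the measured TCP pose, the force, the opening and the grip force at its end, in the units of the state.
- get_obs(): the state, without advancing time (a new reading comes with each control period).
- snapshot(name): name is "scene" or "top" or "wrist"; returns (picture, depth): 384x512x3 uint8, blue, green, red; 384x512 float32, m along the optical axis (not along the pixel's ray), 0 where there is no reading.
- camera_model(name): a dict with "fx", "fy", "cx", "cy" (pixels), "world_to_cam" (4x4, takes a point from world to camera coordinates). Camera axes: x right, y down, z forward; pixel columns grow to the right and rows downward; lengths in m; the calibration is good to about 2 mm. A picture is of the moment at which its call begins: read the wrist's pose just before it. camera_model takes no time and is no camera call; for the wrist camera it gives the pose at the moment of the call.
- close_job(): hands the job in; it is judged then, once.
The state is a dict: "clock": time; "joint_pos": joint angles; "qvel": joint speeds; "tau": joint torques, N m; "tool_pos": TCP position; "orientation": TCP orientation; "force": force on the tool from outside, world axes, zero at the start; "moment": the same for the moment, N m; "opening": finger opening in m; "gripper_force": force on a finger pad.
Only numpy, scipy, OpenCV 4.12 (cv2) and the standard library are available. Lean on these libraries where they do the work, as an engineer would, in place of code of your own. Each camera call takes 0.05 s, during which the arm holds its last target. There are 200 camera calls.

### The job

The pantry notebook lies in the small wooden screw press, but one of the press's two wing nuts stands loose, raised off the board. Push that nut round clockwise (seen from above) by its wings, stroke after stroke with a fingertip, until it is screwed fully down and stops against the board. Only push it, gently: do not grip the nut, lift or shift the press, loosen the nut that is already tight, or disturb the things standing around.

Things in the scene. Friction and masses are not known exactly. Their poses are not given: they have to be found in the camera images.
- press: Light wood book press, a notebook between its boards, 2.5 kg, loose on rubber feet: 150 x 170 mm, top of upper board 56 mm up. Origin: centre of underside; y axis along the line of the nuts. Steel rods 10 mm thick stand 31 mm out of the upper board at x = 0, y = +66 mm (loose nut) and -66 mm (tight nut); nothing else stands above it. Any yaw.
- loose_nut (a joint): Turn of the loose steel wing nut on its upright rod, rad: 0 = fully down (hard stop), positive = still to go (5.2 to 7.2 at the start); clockwise from above lowers it. Sinks 8 mm a turn; light drag of 0.03 N m; stays where left.
- loose_nut_axis (a point): Point on the loose nut's axis at mid-height of its wings: 26 mm above the upper board when fully down, higher while loose. Its x axis points along the wings. The two opposite upright wings are round ears, 5 mm thick, 22 mm across, centred 24 mm out (13 to 35 mm from the axis), reaching 11 mm above and below this point.
- loose_nut_wing (a point): Outer end of one wing of the loose nut, at mid-height, 35 mm from the axis; the other wing is opposite. Turns with the nut.
- tight_nut (a joint): Turn of the other, identical wing nut, in rad: 0 = fully down, as it stands at the start (drags alike, can be turned loose by pushing it counterclockwise).
- tight_nut_axis (a point): Point on the tight nut's axis at mid-height of its wings, 26 mm above the upper board.
- jigger: Steel double-cone bar measure, 43 mm wide, 70 mm high, standing loose; origin at the centre of its underside. Bystander.
- egg_cup: Metal footed egg cup, 46 mm wide, 60 mm high, standing loose; origin at the centre of its underside. Bystander.
- polish_tin: Low round patterned tin, 67 mm wide, 44 mm high, standing loose; origin at the centre of its underside. Bystander.

How it is judged (in metres and radians):
At the end, for the whole second after the job is handed in: The loose wing nut is within 0.25 rad of its stop against the board, the other nut is still within 0.25 rad of its own, and the press stands level and at rest within 30 mm of where it stood (value of joint each of loose_nut, tight_nut below 0.25 rad and linear speed of press below 0.01 m/s and angle between press's own z axis and vertical below 0.05 rad and distance of press from where it was at the start of the episode below 0.03 m); the robot touches nothing.
It fails at once if the press is shifted by more than 30 mm or lifted (distance of press from where it was at the start of the episode above 0.03 m or height (world z) of press above 0.008 m or angle between press's own z axis and vertical above 0.1 rad).
It fails at once if the nut is gripped or forced (over 35 N between fingers and nut) (contact force between the fingers and loose_nut above 35 N).
It fails at once if the tight nut is loosened (value of joint tight_nut above 0.5 rad).
It fails at once if a bystander is moved (distance of any of jigger, egg_cup, polish_tin from where it was at the start of the episode above 0.02 m).
It also fails if it takes over 69 s, if anything falls off the work surface, if the arm or the gripper's body presses on something with over 40 N, if the wrist force passes 120 N, or if a joint passes its speed limit or range.

## Working session

There is one attempt and no reset: what is moved stays moved. The work goes in short steps, Python scripts to look and compute and a tool call to move; the robot and the scene stay as the last step left them, time stands still between calls to the robot, and variables do not carry over. Pictures are saved under pics/ and viewed, at most 10 in all, crops included, and the job is handed in when it is done.

Besides the shell and the picture viewer there is one more tool, called after "Request:" in YAML: its name, and indented under it one key for each argument. play_rows: Moves the arm, as the interface text tells. Its arguments: {"type":"object","properties":{"deltas":{"type":"array","items":{"type":"array","items":{"type":"number","minimum":-1,"maximum":1}}},"gripper":{"type":"number"}},"required":["deltas"]}

```bash
mkdir -p pics
cat > h.py <<'E'
from plant import *
import numpy as np, cv2
def cloud(n):
    c=camera_model(n); p,d=snapshot(n)
    v,u=np.mgrid[0:384,0:512]
    X=np.stack([(u-c['cx'])/c['fx']*d,(v-c['cy'])/c['fy']*d,d,np.ones_like(d)],-1)
    W=(X@np.linalg.inv(c['world_to_cam']).T)[...,:3]
    W[d==0]=np.nan
    return p,d,W
E
python3 - <<'E'
from h import *
o=get_obs();print(o)
for n in("scene","top"):
    p,d,W=cloud(n);cv2.imwrite(f"pics/{n}0.png",p);np.save(n+"W.npy",W)
    c=camera_model(n);print(n,np.linalg.inv(c['world_to_cam'])[:3,3].round(3),c['fx'])
E
```

```text
{'clock': 0.0, 'joint_pos': array([ 9.13351639e+01,  2.05906067e+01,  6.36086390e-01, -1.85082266e-02,
       -7.01354066e+01, -1.65075889e+01]), 'qvel': array([ 0.01725957,  0.06051048, -0.04539815, -0.06279609, -0.02240671,
       -0.03820017]), 'tau': array([-3.00520887e-04, -5.82728148e+01,  2.93062985e+01,  6.99721590e+00,
        7.21115386e-03, -1.57540599e-04]), 'tool_pos': array([0.17656882, 0.65104915, 0.24465464]), 'orientation': array([ 1.79908836e+02, -8.87230996e-03, -1.51787208e+01]), 'force': array([-0.13906939, -1.04018804, -0.03033157]), 'moment': array([-0.00150088, -0.01111927, -0.01573419]), 'gripper_force': 0.0, 'opening': 0.08766434218002347}
scene [ 0.027 -0.484  0.98 ] 380.0730521583671
top [0.201 0.163 1.629] 479.9641973805402
```

View pics/scene0.png

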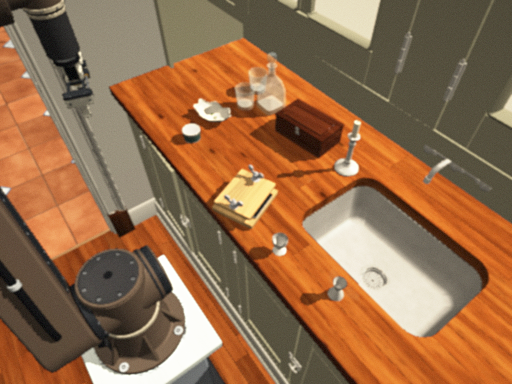

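View pics/top0.png

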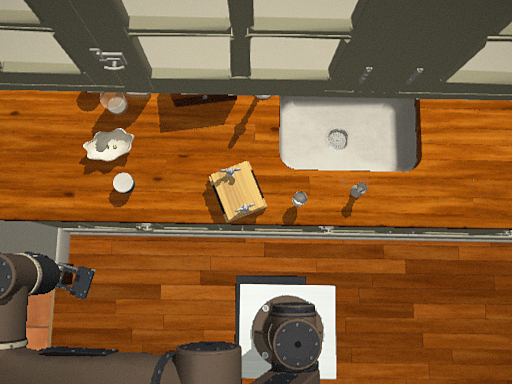

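The top view shows the press at about (238,192), with nuts near (229,172) and (245,209). The jigger and egg cup are near (299,199) and (359,189), and the tin is at (123,183).

Run:
```python
from h import *
W=np.load("topW.npy");p=cv2.imread("pics/top0.png")
np.set_printoptions(precision=3,suppress=True)
for q in [(238,192),(229,172),(245,209),(299,199),(359,189),(123,183)]: print(q,W[q[1],q[0]])
z=W[...,2];xy=W[...,:2]
reg=np.zeros(z.shape,bool);reg[150:230,195:280]=1
b=reg&(z>.045)&(z<.066)
hsv=cv2.cvtColor(p,cv2.COLOR_BGR2HSV)
pts=xy[b].astype(np.float32);print(b.sum(),cv2.minAreaRect(pts),np.median(z[b]))
k=reg&(z>.07);n,l=cv2.connectedComponents(k.astype(np.uint8))
for i in range(1,n):
    P=W[l==i]
    if len(P)>5: print(len(P),P.mean(0),P.min(0),P.max(0),np.sort(P[:,2])[-8:])
a=cv2.resize(p[155:230,195:270],(600,600),interpolation=cv2.INTER_CUBIC)
cv2.imwrite("pics/topcrop.png",a)
```

```text
(238, 192) [0.452 0.169 0.05 ]
(229, 172) [0.513 0.2   0.083]
(245, 209) [0.393 0.145 0.074]
(299, 199) [ 0.436 -0.037  0.027]
(359, 189) [ 0.472 -0.238  0.039]
(123, 183) [0.478 0.555 0.04 ]
1817 ((0.46079444885253906, 0.17214131355285645), (0.16764508187770844, 0.13517960906028748), 22.489500045776367) 0.05508444499994769
71 [0.519 0.199 0.086] [0.509 0.164 0.071] [0.528 0.233 0.108] [0.099 0.1   0.1   0.1   0.1   0.101 0.106 0.108]
51 [0.398 0.148 0.083] [0.384 0.117 0.071] [0.411 0.178 0.099] [0.091 0.091 0.092 0.092 0.092 0.094 0.099 0.099]
```

View pics/topcrop.png

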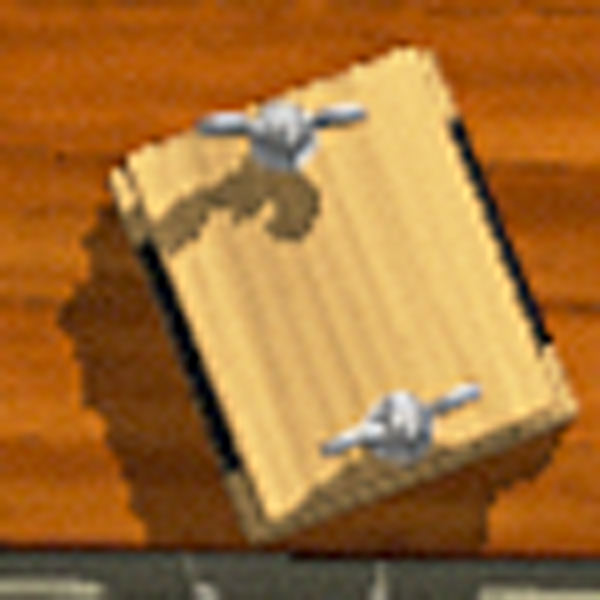

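Run:
```python
from h import *
np.set_printoptions(precision=3,suppress=True)
for n in("scene","top"):
    W=np.load(n+"W.npy")
    r=np.hypot(W[...,0]-.519,W[...,1]-.199)
    k=(W[...,2]>.11)&(r<.35)&(W[...,0]>.35)&(W[...,2]<.6)
    P=W[k];print(n,len(P))
    q={}
    for a in P: q.setdefault((round(a[0]/.04)*.04,round(a[1]/.04)*.04),[]).append(a[2])
    print({(round(k[0],2),round(k[1],2)):(len(v),round(float(max(v)),2)) for k,v in q.items() if len(v)>3})
```

```text
scene 10202
{(0.64, 0.52): (55, 0.49), (0.64, 0.48): (119, 0.5), (0.64, 0.44): (151, 0.52), (0.64, 0.4): (205, 0.54), (0.64, 0.36): (269, 0.55), (0.64, 0.32): (337, 0.56), (0.64, 0.28): (410, 0.58), (0.64, 0.24): (515, 0.59), (0.64, 0.2): (602, 0.6), (0.64, 0.16): (710, 0.6), (0.84, 0.32): (37, 0.49), (0.84, 0.28): (86, 0.49), (0.8, 0.28): (27, 0.49), (0.88, 0.24): (16, 0.49), (0.84, 0.24): (90, 0.49), (0.64, 0.12): (682, 0.58), (0.8, 0.24): (29, 0.49), (0.88, 0.2): (20, 0.49), (0.84, 0.2): (97, 0.49), (0.64, 0.08): (747, 0.58), (0.8, 0.2): (32, 0.49), (0.88, 0.16): (18, 0.49), (0.84, 0.16): (103, 0.49), (0.8, 0.16): (30, 0.49), (0.64, 0.04): (808, 0.59), (0.84, 0.12): (94, 0.49), (0.8, 0.12): (26, 0.49), (0.64, 0.0): (863, 0.59), (0.84, 0.08): (186, 0.49), (0.8, 0.08): (6, 0.49), (0.64, -0.04): (966, 0.6), (0.64, -0.08): (1068, 0.6), (0.64, -0.12): (781, 0.6)}
top 11863
{(0.76, 0.44): (17, 0.49), (0.76, 0.4): (222, 0.49), (0.76, 0.36): (231, 0.49), (0.8, 0.32): (9, 0.49), (0.76, 0.32): (233, 0.49), (0.8, 0.28): (11, 0.49), (0.76, 0.28): (233, 0.49), (0.8, 0.24): (17, 0.49), (0.8, 0.
[... 672 characters left out ...]
2, -0.04): (220, 0.5), (0.72, -0.08): (8, 0.49), (0.68, 0.4): (6, 0.5), (0.68, 0.36): (26, 0.49), (0.64, 0.36): (427, 0.6), (0.68, 0.32): (30, 0.49), (0.68, 0.28): (23, 0.49), (0.68, 0.2): (15, 0.49), (0.68, -0.04): (6, 0.59), (0.64, 0.52): (261, 0.6), (0.64, 0.48): (390, 0.6), (0.68, 0.24): (28, 0.49), (0.64, -0.04): (410, 0.6), (0.64, 0.32): (433, 0.59), (0.64, 0.28): (431, 0.59), (0.64, 0.24): (434, 0.59), (0.64, 0.2): (402, 0.6), (0.64, 0.16): (388, 0.6), (0.64, 0.12): (454, 0.59), (0.64, 0.08): (443, 0.59), (0.68, 0.08): (5, 0.49), (0.64, 0.04): (456, 0.59), (0.64, 0.0): (446, 0.59), (0.64, 0.44): (302, 0.6), (0.64, 0.4): (342, 0.6), (0.64, -0.08): (385, 0.6), (0.64, -0.12): (261, 0.6)}
```

Request:
play_rows:
  deltas:
    - [0.03,-0.047,0,0,0,0.009]
    - [0.03,-0.047,0,0,0,0.009]
    - [0.03,-0.047,0,0,0,0.009]
    - [0.03,-0.047,0,0,0,0.009]
    - [0.03,-0.047,0,0,0,0.009]
    - [0.03,-0.047,0,0,0,0.009]
    - [0.03,-0.047,0,0,0,0.009]
    - [0.03,-0.047,0,0,0,0.009]
    - [0.03,-0.047,0,0,0,0.009]
    - [0.03,-0.047,0,0,0,0.009]
  gripper: -1

```text
clock: 1.1
tool_pos: [0.4171, 0.2737, 0.2455]
orientation: [-180.0, 0.0, 1.1]
force: [0.2, -0.4, 0.0]
opening: 0.0132
gripper_force: 0.0
```

Run:
```python
from h import *
np.set_printoptions(precision=3,suppress=True)
o=get_obs();print(o['clock'],o['tool_pos'],o['orientation'],o['joint_pos'],o['opening'])
p,d,W=cloud("wrist");cv2.imwrite("pics/w1.png",p);np.save("w1.npy",W)
```

```text
1.1 [0.417 0.274 0.246] [-179.999    0.008    1.116] [ 55.877   3.788 -21.019  -0.008 -65.196  35.243] 0.013188493381978049
```

View pics/w1.png

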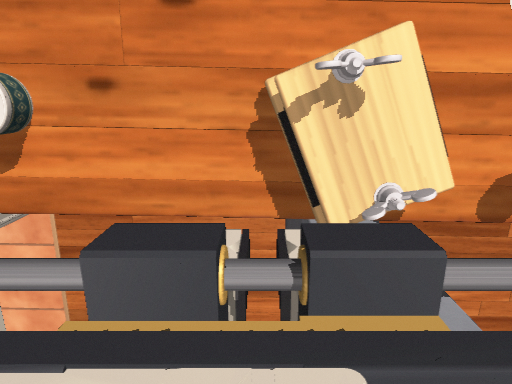

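The wrist view shows the loose nut at about (349,66), with wing ends near (318,65) and (400,60). The tight nut is at (392,197).

```bash
cat > nut.py <<'E'
from h import *
np.set_printoptions(precision=3,suppress=True)
def fit(p,W,c=(.521,.199)):
    r=np.hypot(W[...,0]-c[0],W[...,1]-c[1])
    S=cv2.cvtColor(p,cv2.COLOR_BGR2HSV)[...,1]
    k=(r<.05)&(W[...,2]>.066)&(W[...,2]<.125)
    P=W[k];z=np.sort(P[:,2])
    t=P[P[:,2]>.08];rect=cv2.minAreaRect(t[:,:2].astype(np.float32))
    print(len(P),'ztop',z[-12:-2],'rect',rect)
    e,v=np.linalg.eigh(np.cov(t[:,:2].T));print('mean',t.mean(0),'axis deg',np.degrees(np.arctan2(v[1,1],v[0,1])))
    return P
if __name__=="__main__":
    fit(cv2.imread("pics/w1.png"),np.load("w1.npy"))
    W=np.load("w1.npy");k=(abs(W[...,2]-.056)<.005);k[:, :250]=0
    print(cv2.minAreaRect(W[k][:,:2].astype(np.float32)))
E
python3 nut.py; python3 -c "
from nut import *
fit(cv2.imread('pics/w1.png'),np.load('w1.npy'),(.398,.146))"
```

```text
1129 ztop [0.102 0.102 0.102 0.102 0.102 0.102 0.102 0.102 0.102 0.102] rect ((0.5187064409255981, 0.19942978024482727), (0.01767406426370144, 0.06709249317646027), 17.454769134521484)
mean [0.519 0.199 0.09 ] axis deg 95.91101731638905
((0.45828574895858765, 0.1738717406988144), (0.16507256031036377, 0.13131168484687805), 22.59157943725586)
1055 ztop [0.094 0.094 0.094 0.094 0.094 0.094 0.094 0.094 0.094 0.094] rect ((0.39727455377578735, 0.14848223328590393), (0.010355385020375252, 0.06843779981136322), 18.352575302124023)
mean [0.398 0.149 0.088] axis deg 112.78158817912185
```

Request:
play_rows:
  deltas:
    - [0.0228,-0.0128,0,0,0,0.007]
    - [0.0228,-0.0128,0,0,0,0.007]
    - [0.0228,-0.0128,0,0,0,0.007]
    - [0.0228,-0.0128,0,0,0,0.007]
    - [0,0,-0.0373,0,0,0]
    - [0,0,-0.0373,0,0,0]
    - [0,0,-0.0373,0,0,0]
    - [0,0,-0.0373,0,0,0]
    - [0,0,-0.0373,0,0,0]
    - [0,0,0,0,0,0]

```text
clock: 2.15
tool_pos: [0.4873, 0.2325, 0.0925]
orientation: [179.8, 0.4, 6.0]
force: [-0.3, 0.1, 0.1]
opening: 0.0003
gripper_force: 0.0
```

```bash
cat > plan.py <<'E'
# rows for an orbit about the nut axis: python3 plan.py cx cy x y rows deg_per_row [inset]
import sys,numpy as np
from math import *
from plant import get_obs
a=list(map(float,sys.argv[1:]));o=get_obs()
print(o['clock'],o['tool_pos'].round(4),o['orientation'].round(1),o['force'].round(1),'q1,q6',o['joint_pos'][[0,5]].round(0))
c=np.array(a[:2]);p=np.array(a[2:4]);n=int(a[4]);s=radians(a[5])
R=np.array([[cos(s),-sin(s)],[sin(s),cos(s)]])
L=[]
for i in range(n):
    q=c+R@(p-c);d=(q-p)/.8;L.append([round(d[0],4),round(d[1],4),0,0,0,round(a[5]/180,4)]);p=q
for i in range(0,n,10):print(L[i:i+10])
print('end',p.round(4))
E
python3 - <<'E'
from h import *
o=get_obs();print(o['tool_pos'],o['orientation'],o['force'],o['opening'])
p,d,W=cloud("wrist");cv2.imwrite("pics/w2.png",p)
E
```

```text
[0.48729495 0.23251197 0.09251872] [179.75259975   0.37041429   6.01182277] [-0.30233899  0.05805854  0.09648904] 0.000347750754591272
```

View pics/w2.png

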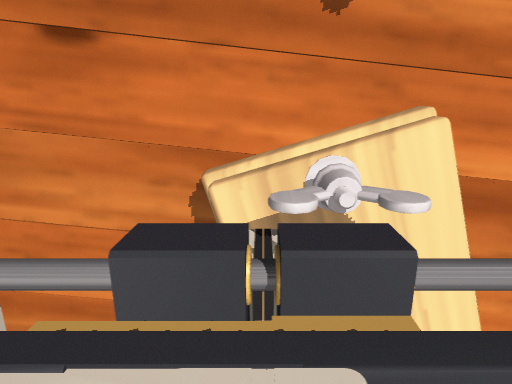

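The nut's left wing is at about (295,201), ahead of the closed fingers, and the hub is at (345,195). I'll approach now.

Request:
play_rows:
  deltas:
    - [0.004,0.0004,0.001,0,0,0]
    - [0.004,0.0004,0.001,0,0,0]
    - [0.004,0.0004,0.001,0,0,0]
    - [0.004,0.0004,0.001,0,0,0]
    - [0,0,0,0,0,0]

```text
clock: 2.7
tool_pos: [0.503, 0.236, 0.1002]
orientation: [-180.0, -0.1, 6.1]
force: [-0.0, -1.3, 0.9]
opening: 0.0003
gripper_force: 0.0
```

```bash
python3 plan.py .519 .199 .503 .2355 30 -6
```

```text
2.7 [0.503  0.236  0.1002] [-1.8e+02 -1.0e-01  6.1e+00] [-0.  -1.3  0.9] q1,q6 [45. 51.]
[[np.float64(0.0049), np.float64(0.0018), 0, 0, 0, -0.0333], [np.float64(0.005), np.float64(0.0013), 0, 0, 0, -0.0333], [np.float64(0.0052), np.float64(0.0008), 0, 0, 0, -0.0333], [np.float64(0.0052), np.float64(0.0002), 0, 0, 0, -0.0333], [np.float64(0.0052), np.float64(-0.0003), 0, 0, 0, -0.0333], [np.float64(0.0051), np.float64(-0.0008), 0, 0, 0, -0.0333], [np.float64(0.005), np.float64(-0.0014), 0, 0, 0, -0.0333], [np.float64(0.0049), np.float64(-0.0019), 0, 0, 0, -0.0333], [np.float64(0.0046), np.float64(-0.0024), 0, 0, 0, -0.0333], [np.float64(0.0044), np.float64(-0.0029), 0, 0, 0, -0.0333]]
[[np.float64(0.004), np.float64(-0.0033), 0, 0, 0, -0.0333], [np.float64(0.0037), np.float64(-0.0037), 0, 0, 0, -0.0333], [np.float64(0.0033), np.float64(-0.0041), 0, 0, 0, -0.0333], [np.float64(0.0028), np.float64(-0.0044), 0, 0, 0, -0.0333], [np.float64(0.0023), np.float64(-0.0047), 0, 0, 0, -0.0333], [np.float64(0.0018), np.float64(-0.0049), 0, 0, 0, -0.0333], [np.float64(0.0013), np.float64(-0.005), 0, 0, 0, -0.0333], [np.float64(0.0008), np.float64(-0.0052), 0, 0, 0, -0.0333], [np.float64(0.0002), np.float64(-0.0052), 0, 0, 0, -0.0333], [np.float64(-0.0003), np.float64(-0.0052), 0, 0, 0, -0.0333]]
[[np.float64(-0.0008), np.float64(-0.0051), 0, 0, 0, -0.0333], [np.float64(-0.0014), np.float64(-0.005), 0, 0, 0, -0.0333], [np.float64(-0.0019), np.float64(-0.0049), 0, 0, 0, -0.0333], [np.float64(-0.0024), np.float64(-0.0046), 0, 0, 0, -0.0333], [np.float64(-0.0029), np.float64(-0.0044), 0, 0, 0, -0.0333], [np.float64(-0.0033), np.float64(-0.004), 0, 0, 0, -0.0333], [np.float64(-0.0037), np.float64(-0.0037), 0, 0, 0, -0.0333], [np.float64(-0.0041), np.float64(-0.0033), 0, 0, 0, -0.0333], [np.float64(-0.0044), np.float64(-0.0028), 0, 0, 0, -0.0333], [np.float64(-0.0047), np.float64(-0.0023), 0, 0, 0, -0.0333]]
end [0.535  0.1625]
```

Request:
play_rows:
  deltas:
    - [0.0049,0.0018,-0.0005,0,0,-0.0333]
    - [0.005,0.0013,-0.0005,0,0,-0.0333]
    - [0.0052,0.0008,-0.0005,0,0,-0.0333]
    - [0.0052,0.0002,-0.0005,0,0,-0.0333]
    - [0.0052,-0.0003,-0.0005,0,0,-0.0333]
    - [0.0051,-0.0008,-0.0005,0,0,-0.0333]
    - [0.005,-0.0014,-0.0005,0,0,-0.0333]
    - [0.0049,-0.0019,-0.0005,0,0,-0.0333]
    - [0.0046,-0.0024,-0.0005,0,0,-0.0333]
    - [0.0044,-0.0029,-0.0005,0,0,-0.0333]

```text
clock: 3.7
tool_pos: [0.5424, 0.2316, 0.0959]
orientation: [-179.9, 0.0, -54.1]
force: [-1.2, 0.6, 0.9]
opening: 0.0004
gripper_force: 0.7
```

Run:
```python
from h import *
o=get_obs();print(o['tool_pos'],o['orientation'],o['force'],o['joint_pos'])
p,d,W=cloud("wrist");cv2.imwrite("pics/w3.png",p)
```

```text
[0.54240208 0.23160922 0.0959006 ] [-1.79948070e+02  9.48590495e-03 -5.41112702e+01] [-1.19941393  0.61844626  0.89085797] [ 4.20983312e+01  2.04733884e+01 -2.10686890e+01 -5.09881453e-03
 -4.84052713e+01 -6.20622263e+00]
```

View pics/w3.png

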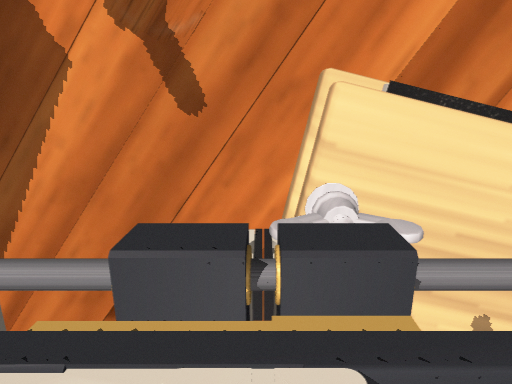

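The nut has turned with the tool: its hub is at (340,205) and the left wing is at the fingers, near (285,230). I'll keep orbiting.

Request:
play_rows:
  deltas:
    - [0.004,-0.0033,0,0,0,-0.0333]
    - [0.0037,-0.0037,0,0,0,-0.0333]
    - [0.0033,-0.0041,0,0,0,-0.0333]
    - [0.0028,-0.0044,0,0,0,-0.0333]
    - [0.0023,-0.0047,0,0,0,-0.0333]
    - [0.0018,-0.0049,0,0,0,-0.0333]
    - [0.0013,-0.005,0,0,0,-0.0333]
    - [0.0008,-0.0052,0,0,0,-0.0333]
    - [0.0002,-0.0052,0,0,0,-0.0333]
    - [-0.0003,-0.0052,0,0,0,-0.0333]

```text
clock: 4.75
tool_pos: [0.5583, 0.195, 0.0957]
orientation: [-180.0, 0.1, -113.9]
force: [0.7, 1.4, -1.1]
opening: 0.0006
gripper_force: 0.8
```

Request:
play_rows:
  deltas:
    - [-0.0008,-0.0051,0,0,0,-0.0333]
    - [-0.0014,-0.005,0,0,0,-0.0333]
    - [-0.0019,-0.0049,0,0,0,-0.0333]
    - [-0.0024,-0.0046,0,0,0,-0.0333]
    - [-0.0029,-0.0044,0,0,0,-0.0333]
    - [-0.0033,-0.004,0,0,0,-0.0333]
    - [-0.0037,-0.0037,0,0,0,-0.0333]
    - [-0.0041,-0.0033,0,0,0,-0.0333]
    - [-0.0044,-0.0028,0,0,0,-0.0333]
    - [-0.0047,-0.0023,0,0,0,-0.0333]

```text
clock: 5.75
tool_pos: [0.5346, 0.1629, 0.0958]
orientation: [180.0, 0.1, -173.9]
force: [2.6, 0.6, -0.4]
opening: 0.0006
gripper_force: 0.8
```

Run:
```python
from nut import *
o=get_obs();print(o['clock'],o['tool_pos'],o['orientation'],o['force'],o['joint_pos'])
p,d,W=cloud("wrist");fit(p,W,(.519,.199));cv2.imwrite("pics/w4.png",p)
```

```text
5.75 [0.535 0.163 0.096] [ 179.972    0.066 -173.867] [ 2.566  0.55  -0.371] [  37.022   17.955  -25.064    0.014  -46.911 -120.898]
2720 ztop [0.125 0.125 0.125 0.125 0.125 0.125 0.125 0.125 0.125 0.125] rect ((0.5205482244491577, 0.1924971342086792), (0.02698775939643383, 0.07766208797693253), 19.96526527404785)
mean [0.526 0.172 0.102] axis deg 102.98945280340203
```

View pics/w4.png

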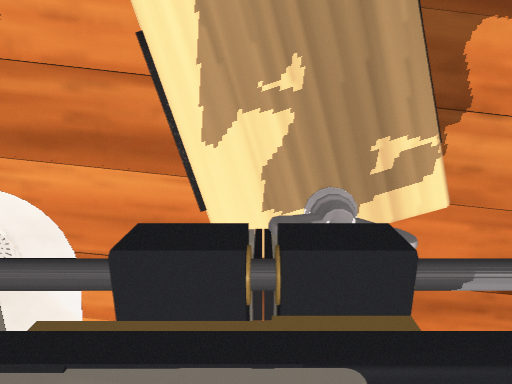

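The nut is still following: its hub is at (335,205), with the wing just ahead of the fingers. I'll push on 42° before the re-grip stroke.

```bash
python3 plan.py .519 .199 .535 .1625 7 -6 | sed 's/np.float64//g'
```

```text
5.8 [0.534  0.1626 0.0958] [ 180.     0.  -174.2] [ 0.1  1.3 -1. ] q1,q6 [  37. -121.]
[[(-0.0049), (-0.0018), 0, 0, 0, -0.0333], [(-0.005), (-0.0013), 0, 0, 0, -0.0333], [(-0.0052), (-0.0008), 0, 0, 0, -0.0333], [(-0.0052), (-0.0002), 0, 0, 0, -0.0333], [(-0.0052), (0.0003), 0, 0, 0, -0.0333], [(-0.0051), (0.0008), 0, 0, 0, -0.0333], [(-0.005), (0.0014), 0, 0, 0, -0.0333]]
end [0.5065 0.1612]
```

Request:
play_rows:
  deltas:
    - [-0.0049,-0.0018,0,0,0,-0.0333]
    - [-0.005,-0.0013,0,0,0,-0.0333]
    - [-0.0052,-0.0008,0,0,0,-0.0333]
    - [-0.0052,-0.0002,0,0,0,-0.0333]
    - [-0.0052,0.0003,0,0,0,-0.0333]
    - [-0.0051,0.0008,0,0,0,-0.0333]
    - [-0.005,0.0014,0,0,0,-0.0333]

```text
clock: 6.5
tool_pos: [0.506, 0.1615, 0.0958]
orientation: [180.0, 0.0, 144.3]
force: [2.0, 0.4, -0.7]
opening: 0.0005
gripper_force: 0.7
```

Request:
play_rows:
  deltas:
    - [0.005,-0.0037,0,0,0,0]
    - [0.005,-0.0037,0,0,0,0]
    - [0,0,0.025,0,0,0]
    - [0,0,0.025,0,0,0]
    - [0,0,0.025,0,0,0]
    - [0,0,0.05,0,0,0.045]
    - [0,0,0.05,0,0,0.045]
    - [0,0,0,0,0,0.045]
    - [0,0,0,0,0,0.045]
    - [0,0,0,0,0,0.045]

```text
clock: 7.5
tool_pos: [0.5142, 0.1551, 0.236]
orientation: [180.0, 0.0, -174.7]
force: [-0.1, -1.0, 0.2]
opening: 0.0002
gripper_force: 0.0
```

Request:
play_rows:
  deltas:
    - [0.0011,0.0109,0,0,0,0.045]
    - [0.0011,0.0109,0,0,0,0.045]
    - [0.0011,0.0109,0,0,0,0.045]
    - [0.0011,0.0109,0,0,0,0.045]
    - [0.0011,0.0109,0,0,0,0.045]
    - [0.0011,0.0109,0,0,0,0.045]
    - [0.0011,0.0109,0,0,0,0.045]
    - [0.0011,0.0109,0,0,0,0.045]
    - [0.0011,0.0109,0,0,0,0.045]
    - [0.0011,0.0109,0,0,0,0.045]

```text
clock: 8.5
tool_pos: [0.523, 0.2426, 0.2355]
orientation: [180.0, -0.0, -93.6]
force: [1.1, -0.6, -0.8]
opening: 0.0006
gripper_force: 0.0
```

Request:
play_rows:
  deltas:
    - [0,0,0,0,0,0.045]
    - [0,0,0,0,0,0.045]
    - [0,0,0,0,0,0.045]
    - [0,0,0,0,0,0.045]
    - [0,0,0,0,0,0.045]
    - [0,0,0,0,0,0.045]
    - [0,0,0,0,0,0.045]
    - [0,0,0,0,0,0]

```text
clock: 9.3
tool_pos: [0.523, 0.2423, 0.2355]
orientation: [180.0, 0.0, -37.2]
force: [1.0, -1.0, -0.1]
opening: 0.0002
gripper_force: 0.0
```

Run:
```python
from nut import *
o=get_obs();print(o['clock'],o['tool_pos'],o['orientation'],o['force'],o['joint_pos'])
p,d,W=cloud("wrist");np.save("w5.npy",W)
fit(p,W,(.519,.199));cv2.imwrite("pics/w5.png",p)
```

```text
9.3 [0.523 0.242 0.235] [179.98    0.    -37.212] [ 1.039 -0.962 -0.149] [ 44.293  11.731 -12.916   0.003 -65.373   8.494]
894 ztop [0.097 0.097 0.097 0.097 0.097 0.097 0.097 0.097 0.097 0.097] rect ((0.5197603106498718, 0.19937364757061005), (0.06782155483961105, 0.009900648146867752), 50.78616714477539)
mean [0.52  0.199 0.09 ] axis deg 46.28751215933213
```

View pics/w5.png

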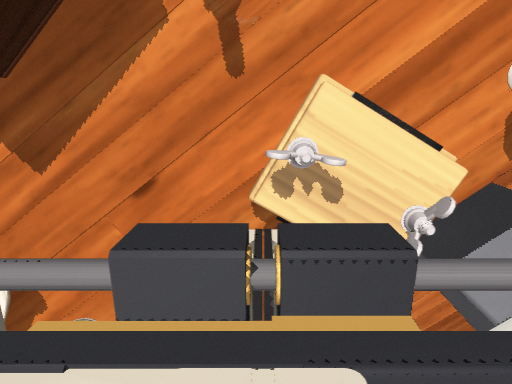

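The picture shows the loose nut free of the fingers at (304,155), turned to about 50°, and the press is unmoved. The fingers can go down behind the other wing.

Request:
play_rows:
  deltas:
    - [0,0,-0.0354,0,0,0]
    - [0,0,-0.0354,0,0,0]
    - [0,0,-0.0354,0,0,0]
    - [0,0,-0.0354,0,0,0]
    - [0,0,-0.0354,0,0,0]
    - [0,0,0,0,0,0]
    - [0.005,-0.0037,0,0,0,0.0]
    - [0.005,-0.0037,0,0,0,0]
    - [0,0,0,0,0,0]

```text
clock: 10.25
tool_pos: [0.532, 0.237, 0.0956]
orientation: [-179.8, -0.0, -37.6]
force: [-0.6, 0.6, -0.2]
opening: 0.0007
gripper_force: 0.0
```

```bash
python3 plan.py .519 .199 .5315 .2368 22 -6 | sed 's/np.float64//g'
```

```text
10.25 [0.532  0.237  0.0956] [-179.8   -0.   -37.6] [-0.6  0.6 -0.2] q1,q6 [43.  9.]
[[(0.0049), (-0.0019), 0, 0, 0, -0.0333], [(0.0046), (-0.0024), 0, 0, 0, -0.0333], [(0.0044), (-0.0029), 0, 0, 0, -0.0333], [(0.004), (-0.0033), 0, 0, 0, -0.0333], [(0.0037), (-0.0037), 0, 0, 0, -0.0333], [(0.0033), (-0.0041), 0, 0, 0, -0.0333], [(0.0028), (-0.0044), 0, 0, 0, -0.0333], [(0.0023), (-0.0047), 0, 0, 0, -0.0333], [(0.0018), (-0.0049), 0, 0, 0, -0.0333], [(0.0013), (-0.005), 0, 0, 0, -0.0333]]
[[(0.0008), (-0.0051), 0, 0, 0, -0.0333], [(0.0002), (-0.0052), 0, 0, 0, -0.0333], [(-0.0003), (-0.0052), 0, 0, 0, -0.0333], [(-0.0008), (-0.0051), 0, 0, 0, -0.0333], [(-0.0014), (-0.005), 0, 0, 0, -0.0333], [(-0.0019), (-0.0049), 0, 0, 0, -0.0333], [(-0.0024), (-0.0046), 0, 0, 0, -0.0333], [(-0.0029), (-0.0044), 0, 0, 0, -0.0333], [(-0.0033), (-0.004), 0, 0, 0, -0.0333], [(-0.0037), (-0.0037), 0, 0, 0, -0.0333]]
[[(-0.0041), (-0.0033), 0, 0, 0, -0.0333], [(-0.0044), (-0.0028), 0, 0, 0, -0.0333]]
end [0.5387 0.1644]
```

Request:
play_rows:
  deltas:
    - [0.0049,-0.0019,0,0,0,-0.0333]
    - [0.0046,-0.0024,0,0,0,-0.0333]
    - [0.0044,-0.0029,0,0,0,-0.0333]
    - [0.004,-0.0033,0,0,0,-0.0333]
    - [0.0037,-0.0037,0,0,0,-0.0333]
    - [0.0033,-0.0041,0,0,0,-0.0333]
    - [0.0028,-0.0044,0,0,0,-0.0333]
    - [0.0023,-0.0047,0,0,0,-0.0333]
    - [0.0018,-0.0049,0,0,0,-0.0333]
    - [0.0013,-0.005,0,0,0,-0.0333]

```text
clock: 11.25
tool_pos: [0.558, 0.2073, 0.0953]
orientation: [-179.9, 0.1, -97.7]
force: [0.7, 1.4, -1.4]
opening: 0.0007
gripper_force: 0.6
```

Request:
play_rows:
  deltas:
    - [0.0008,-0.0051,0,0,0,-0.0333]
    - [0.0002,-0.0052,0,0,0,-0.0333]
    - [-0.0003,-0.0052,0,0,0,-0.0333]
    - [-0.0008,-0.0051,0,0,0,-0.0333]
    - [-0.0014,-0.005,0,0,0,-0.0333]
    - [-0.0019,-0.0049,0,0,0,-0.0333]
    - [0,0,0,0,0,0]

```text
clock: 11.95
tool_pos: [0.555, 0.1826, 0.0953]
orientation: [-180.0, 0.1, -133.5]
force: [1.0, -0.2, -0.3]
opening: 0.0006
gripper_force: 0.3
```

```bash
python3 - <<'E'
from nut import *
o=get_obs();print(o['clock'],o['tool_pos'],o['orientation'],o['force'],o['joint_pos'])
p,d,W=cloud("wrist");cv2.imwrite("pics/w6.png",p)
E
python3 plan.py .519 .199 .5518 .1766 14 -2 | sed 's/np.float64//g'
```

```text
11.95 [0.555 0.183 0.095] [-179.973    0.145 -133.538] [ 1.04  -0.226 -0.263] [ 37.377  20.028 -21.89    0.005 -47.934 -80.918]
12.0 [0.555  0.1827 0.0952] [-1.800e+02  1.000e-01 -1.333e+02] [ 1.6 -0.1 -0.1] q1,q6 [ 37. -81.]
[[(-0.001), (-0.0014), 0, 0, 0, -0.0111], [(-0.0011), (-0.0014), 0, 0, 0, -0.0111], [(-0.0011), (-0.0013), 0, 0, 0, -0.0111], [(-0.0011), (-0.0013), 0, 0, 0, -0.0111], [(-0.0012), (-0.0013), 0, 0, 0, -0.0111], [(-0.0012), (-0.0012), 0, 0, 0, -0.0111], [(-0.0013), (-0.0012), 0, 0, 0, -0.0111], [(-0.0013), (-0.0011), 0, 0, 0, -0.0111], [(-0.0014), (-0.0011), 0, 0, 0, -0.0111], [(-0.0014), (-0.001), 0, 0, 0, -0.0111]]
[[(-0.0014), (-0.001), 0, 0, 0, -0.0111], [(-0.0015), (-0.0009), 0, 0, 0, -0.0111], [(-0.0015), (-0.0009), 0, 0, 0, -0.0111], [(-0.0015), (-0.0008), 0, 0, 0, -0.0111]]
end [0.5374 0.1638]
```

View pics/w6.png

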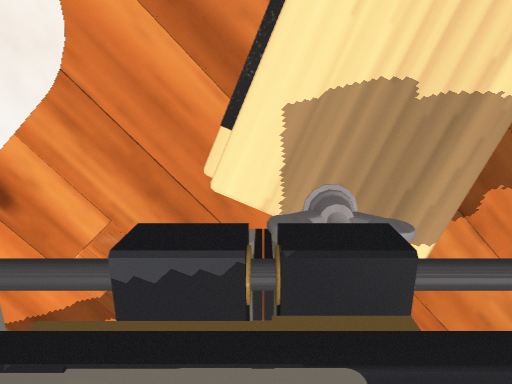

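The nut is still following, with its hub at (335,205) and the wings level with the fingers. I'll finish in 2° steps, watching the force.

Request:
play_rows:
  deltas:
    - [-0.0007,-0.0016,0,0,0,-0.0111]
    - [-0.0008,-0.0015,0,0,0,-0.0111]
    - [-0.0008,-0.0015,0,0,0,-0.0111]
    - [-0.0009,-0.0015,0,0,0,-0.0111]
    - [-0.0009,-0.0014,0,0,0,-0.0111]
    - [-0.001,-0.0014,0,0,0,-0.0111]
    - [-0.001,-0.0014,0,0,0,-0.0111]

```text
clock: 12.7
tool_pos: [0.5503, 0.1748, 0.0948]
orientation: [-180.0, 0.1, -147.3]
force: [1.9, 0.7, 0.7]
opening: 0.0003
gripper_force: 0.7
```

Request:
play_rows:
  deltas:
    - [-0.0011,-0.0013,0,0,0,-0.0111]
    - [0,0,0,0,0,0]

```text
clock: 12.9
tool_pos: [0.5492, 0.1736, 0.0947]
orientation: [-180.0, 0.1, -149.3]
force: [1.8, 0.2, 1.0]
opening: 0.0002
gripper_force: 0.7
```

Request:
play_rows:
  deltas:
    - [-0.0011,-0.0013,0,0,0,-0.0111]
    - [0,0,0,0,0,0]

```text
clock: 13.1
tool_pos: [0.5482, 0.1725, 0.0946]
orientation: [-180.0, 0.1, -151.3]
force: [1.8, -0.4, 1.2]
opening: 0.0008
gripper_force: 0.7
```

Request:
play_rows:
  deltas:
    - [-0.0012,-0.0012,0,0,0,-0.0111]
    - [0,0,0,0,0,0]

```text
clock: 13.3
tool_pos: [0.5471, 0.1714, 0.0944]
orientation: [180.0, 0.0, -153.3]
force: [0.9, -0.8, 1.7]
opening: 0.0004
gripper_force: 0.7
```

Request:
play_rows:
  deltas:
    - [-0.0012,-0.0012,0,0,0,-0.0111]
    - [0,0,0,0,0,0]

```text
clock: 13.5
tool_pos: [0.5465, 0.1707, 0.0944]
orientation: [180.0, 0.1, -155.3]
force: [2.5, 1.2, 1.5]
opening: 0.0004
gripper_force: 1.5
```

Request:
play_rows:
  deltas:
    - [-0.0012,-0.0011,0,0,0,-0.0111]
    - [0,0,0,0,0,0]

```text
clock: 13.7
tool_pos: [0.546, 0.1701, 0.0945]
orientation: [180.0, 0.2, -157.3]
force: [4.7, 2.0, -0.9]
opening: 0.0003
gripper_force: 2.6
```

Run:
```python
from nut import *
o=get_obs();print(o['clock'],o['tool_pos'],o['orientation'],o['force'],o['moment'])
p,d,W=cloud("wrist");cv2.imwrite("pics/w7.png",p);print(len(p))
p,d,W=cloud("top");k=(W[...,2]>.066)&(W[...,2]<.1);k[:150]=0
```

```text
13.7 [0.546 0.17  0.094] [ 179.986    0.151 -157.273] [ 4.731  1.99  -0.904] [ 0.666 -1.892 -0.077]
384
```

The force is rising at the predicted angle, so the nut is on its stop. I'll back off, lift and check.

Request:
play_rows:
  deltas:
    - [0.007,0.003,0,0,0,0]
    - [0.007,0.003,0,0,0,0]
    - [0,0,0.04,0,0,0]
    - [0,0,0.05,0,0,0]
    - [0,0,0.05,0,0,0]
    - [0,0,0.05,0,0,0]
    - [0,0,0,0,0,0]
    - [0,0,0,0,0,0]

```text
clock: 14.6
tool_pos: [0.5561, 0.1743, 0.2467]
orientation: [180.0, 0.1, -157.4]
force: [-0.5, -0.7, -1.0]
opening: 0.0001
gripper_force: 0.0
```

Run:
```python
from nut import *
p,d,W=cloud("wrist");cv2.imwrite("pics/w8.png",p)
fit(p,W,(.519,.199));fit(p,W,(.398,.148))
print(get_obs()['force'],get_obs()['tool_pos'])
```

```text
808 ztop [0.094 0.094 0.094 0.094 0.094 0.094 0.094 0.094 0.094 0.094] rect ((0.5189380645751953, 0.19837109744548798), (0.010063077323138714, 0.06856250017881393), 25.884349822998047)
mean [0.519 0.198 0.089] axis deg 112.64980347271535
130 ztop [0.074 0.074 0.074 0.075 0.075 0.075 0.075 0.075 0.075 0.075] rect ((0.0, 0.0), (0.0, 0.0), 0.0)
mean [nan nan nan] axis deg nan
[-0.734  0.35   0.14 ] [0.556 0.174 0.245]
  avg = a.mean(axis, **keepdims_kw)
  ret = um.true_divide(
nut.py:10: RuntimeWarning: Degrees of freedom <= 0 for slice
  e,v=np.linalg.eigh(np.cov(t[:,:2].T));print('mean',t.mean(0),'axis deg',np.degrees(np.arctan2(v[1,1],v[0,1])))
  c *= np.true_divide(1, fact)
  c *= np.true_divide(1, fact)
nut.py:10: RuntimeWarning: Mean of empty slice.
  e,v=np.linalg.eigh(np.cov(t[:,:2].T));print('mean',t.mean(0),'axis deg',np.degrees(np.arctan2(v[1,1],v[0,1])))
```

View pics/w8.png

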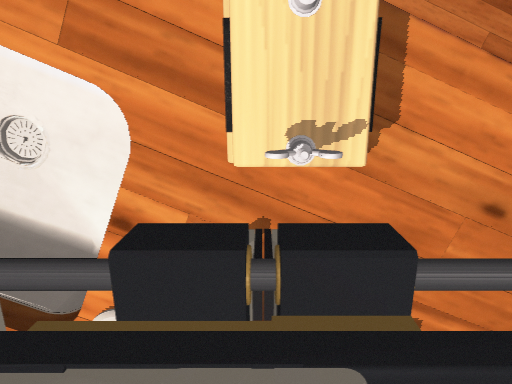

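The loose nut at (302,152) now has the same height and angle as the tight one (top at 0.094 m, wings at 112.6°), and the press is unmoved.

```bash
python3 -c "
from plant import *
print(close_job())"
```

```text
the job is handed in; nothing more can be done
None
```

The loose nut is screwed down to its stop: its wings now sit at the same height and angle as the tight nut's did at the start. The press has not moved, the tight nut and bystanders were never touched, and I handed the job in about 15 s into the 69 s limit; the verdict was not shown.

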